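Take the wash basket off its deep drip hooks and hang it in the ultrasonic cleaner

TASK

Wash the two gears: take the small wire basket they lie in by its black grip, ease it up out of the pair of deep upturned hooks on the drip stand until its hanger bar is past the hook tips, draw it off towards you, and hang it in the tank of the ultrasonic cleaner with both ends of the bar down in the two rests on the rim. The hooks may lean either way, so feel your way up them and never force the basket against the stand or the cleaner; keep the gears in the basket, let go of it at the end, and leave the other things on the bench as they are.

Things in the scene. Friction and masses are not known exactly. Their poses are not given: they have to be found in the camera images.
- grip (a point): Centre of the loose wire basket's black upright grip (12 mm thick along its x, 28 mm wide along y, 46 mm tall), to be pinched from above across the 12 mm. z up, y along the hanger bar. Bar axis 36 mm straight below this point, basket rim 120 mm, underside 156 mm below it. Basket part 68 mm (x) by 104 mm (y), 36 mm high, hung from the bar on two wires at y = +-50 mm. About 0.3 kg.
- bar (a point): Middle of the basket's hanger bar, a steel rod 8 mm in diameter and 164 mm long along its y (82 mm to each side). At the start it lies in the bottom of both hooks. It may hang in the cleaner either way round.
- hook_stand: Fixed steel drip stand. Origin on the bench under the hook seats; the basket comes off towards its -x (towards the robot), y along the bar, z up. Tray x -60 to +90 mm, y +-60 mm, 12 mm high; post at x = 54 to 74 mm, below z = 165 mm. Two parallel upturned hooks at y = +-37 mm. Pressing the basket on the stand with over 11 N on the way counts as forcing.
- hook_seat (a point): Axis of the seated bar, 170 mm up on the stand. Each hook is a flat throat 10.5 mm wide for the 8 mm bar between a front tine reaching 42 mm and a back tine reaching 50 mm from this axis, 6 mm thick. Both lean together about this axis, set by hand: up to 0.52 rad to -x or +x, not reported. The bar must follow the throat: feel the side force; up to 28 mm drift to -x or +x on the way up.
- hook_arms (a point): Underside of the two arms that carry the hooks (x = 15 to 60 mm of the stand), 21 mm below the seated bar. The bar is over the front tips once raised 48 mm; from 60 mm on the basket's rim comes up under these arms and hooks. So draw it off at 49 to 57 mm, until the bar is about 85 mm to -x of the seat, before raising it more.
- cleaner: Fixed ultrasonic cleaner: steel box 140 mm (x) by 180 mm (y) by 138 mm high, open dry tank 96 mm (x) by 120 mm (y), tank floor at z = 14 mm. Origin at the centre of its underside; the black control panel faces -x. A push of over 35 N between basket and cleaner counts as forcing.
- rest_mid (a point): Half-way between the cleaner's two bar rests; here lies the bar's middle when both ends are down (bar along y, lying on the deck, axis at z = 142 mm). Rests at y = +-73 mm, 10 mm long in y: bent-sheet U, 12 mm between the cheeks (along x), cheeks 11 mm high, then flared to a mouth 27 mm wide 20 mm above the deck.
- wash_gear_large: Loose plastic gear 40 mm across, 10 mm high, lying in the basket; origin at its underside.
- wash_gear_small: Loose plastic gear 32 mm across, 9 mm high, lying in the basket; origin at its underside.
- flux_bottle: Loose white bottle with red spout, 38 mm across, 98 mm tall, standing behind the cleaner; leave alone.
- tip_cleaner: Loose round black tub 58 mm across, 29 mm high, behind the cleaner; leave alone.
- bench_pliers: Loose pliers, 174 mm long, lying flat near the front edge; leave alone.
- bit_block: Loose black bit holder 24 x 72 x 32 mm near the front edge; leave alone.

How it is judged (in metres and radians):
On the way:
1. the basket has come off the hooks: its bar is out in front of the hooks and it no longer touches the stand (x of bar in the frame of hook_stand below -0.06 m and contact force between basket and hook_stand below 0.2 N), for 0.1 s.
At the end, for the whole second after the job is handed in: The basket hangs still in the cleaner's tank, let go: the middle of its bar within 4.5 mm across, 12 mm along and 3 mm in height of the point half-way between the rests, the bar within 0.08 rad of the cleaner's y axis, the basket within 0.25 rad of upright, and both gears still inside it (x of bar in the frame of rest_mid between -0.0045 and 0.0045 m and y of bar in the frame of rest_mid between -0.012 and 0.012 m and z of bar in the frame of rest_mid between -0.003 and 0.003 m and angle between the y axis of bar and the y axis of rest_mid, either way round below 0.08 rad and angle between bar's own z axis and vertical below 0.25 rad and linear speed of basket below 0.02 m/s and contact force between the fingers and basket below 0.1 N and x of wash_gear_large in the frame of bar between -0.034 and 0.034 m and y of wash_gear_large in the frame of bar between -0.052 and 0.052 m and z of wash_gear_large in the frame of bar between -0.127 and -0.08 m and x of wash_gear_small in the frame of bar between -0.034 and 0.034 m and y of wash_gear_small in the frame of bar between -0.052 and 0.052 m and z of wash_gear_small in the frame of bar between -0.127 and -0.08 m); the robot touches nothing.
It fails at once if on its way up and off, the basket is forced against the hook stand (more than 11 N) (contact force between basket and hook_stand above 11 N and (z of bar in the frame of hook_seat above 0.005 m or x of bar in the frame of hook_seat below -0.02 m)).
It fails at once if the basket is rammed against the hook stand (more than 35 N) (contact force between basket and hook_stand above 35 N).
It fails at once if the basket is forced against the cleaner (more than 35 N) (contact force between basket and cleaner above 35 N).
It fails at once if another thing on the bench is pushed more than 30 mm (distance of any of flux_bottle, tip_cleaner, bench_pliers, bit_block from where it was at the start of the episode above 0.03 m).
It also fails if it takes over 67 s, if anything falls off the work surface, if the arm or the gripper's body presses on something with over 40 N, if the wrist force passes 120 N, or if a joint passes its speed limit or range.

ROBOT

A 6-joint arm with a two-finger parallel gripper is mounted at the origin on a cart in front of the work surface, level with it; the furniture and walls round the work are solid. World frame = base frame: x ahead of the robot, y to its left, z up, the work surface at z = 0. Lengths are in m, angles in degrees, forces in N, time in s.
With the tool pointing down it reaches from about 0.4 to 0.825 m from the base axis. Payload 7 kg.
Tool frame: the origin (TCP) lies midway between the tips of the shut fingers; the grasp point (between the pads) lies 19 mm behind it; z points along the fingers, y is the line along which they close (so a half turn about z gives the same grasp; the last joint's range is limited). The gripper opens to 88 mm and grips with 3 to 60 N. Pads are 19 mm wide; open, the fingers measure 130 mm over their backs; the gripper's body (78 mm by 193 mm) begins 47 mm behind the grasp point.
Start: joints at [-60.556, 20.546, 0.682, 0, -70.136, -16.507], TCP at [0.151, -0.658, 0.188] pointing down, gripper open.
Joint ranges: [-176.03, 176.03], [-82.01, 121.73], [-58.28, 71.71], [-173.87, 95.51], [-174.79, -0.11], [-173.66, 173.66]. Speed limits (degrees/s): [136.94, 136.94, 172.46, 180, 180, 180].

INTERFACE

Orientations are given as [roll, pitch, yaw] about the fixed x, y, z axes, in that order (R = Rz(yaw) Ry(pitch) Rx(roll)).
In Python, from plant import telemetry, viewer, workorder gives the robot as it stands. The module is installed in compiled form; this text tells all that it offers.
- The arm moves only by the tool carry_out, never from a script. Its argument "rows" is a list of rows, each a list of 6 numbers: the shift along the tool's x, y, z in m, then the turn, a rotation vector about the tool's x, y, z in rad. In form: [[tx, ty, tz, ax, ay, az], ...]. A call has 1 to 8 rows; each row is the pose to reach, as a shift and turn from the pose commanded when the call began, along the tool's axes at that moment; what a row does not reach only later rows make up. A row lasts 1/8 s, in which the tool goes at most 62.5 mm and 10.7 degrees, less where a joint would pass 70% of its speed; a pose out of reach is approached as far as the arm can. A call with a gripper value outside its range is refused whole. "grip" is the gripper's target within -1 to 1 (fully open at 1, half-way at 0, shut at -1), set as the call begins (left out, the last holds). The fingers move at their own pace and stop on an object; the grip force is fixed at half the most. Time passes only in rows, so rows that repeat a pose let the fingers close. It gives the time, the measured TCP pose, the force, the opening and the grip force at its end, in the units of the state.
- telemetry.get_obs(): the state, without advancing time (a new reading comes with each control period).
- viewer.snapshot(name): name is "side" or "top"; returns the picture (384x512x3 uint8, red, green, blue); there is no depth.
- viewer.camera_info(name): a dict with "intrinsics" (3x3 intrinsics, pixels), "k1" (the pictures are not rectified: a ray, as slopes to the right and down, at radius r is drawn at 1 + k1 r^2 times it, then the intrinsics apply), "extrinsics" (4x4, takes a point from camera to world coordinates). Camera axes: x right, y down, z forward; pixel columns grow to the right and rows downward; lengths in m; the calibration is good to about 2 mm. A picture is of the moment at which its call begins. camera_info takes no time and is no camera call.
- workorder.close_job(): hands the job in; it is judged then, once.
The state is a dict: "clock": time; "joint_pos": joint angles; "qvel": joint speeds; "tau": joint torques, N m; "tool_pos": TCP position; "orientation": TCP orientation; "force": force on the tool from outside, world axes, zero at the start; "moment": the same for the moment, N m; "opening": finger opening in m; "gripper_force": force on a finger pad.
Only numpy, scipy, OpenCV 4.12 (cv2) and the standard library are available. Lean on these libraries where they do the work, as an engineer would, in place of code of your own. Each camera call takes 0.05 s, during which the arm holds its last target. There are 200 camera calls.

## Working session

There is one attempt and no reset: what is moved stays moved. The work goes in short steps, Python scripts to look and compute and a tool call to move; the robot and the scene stay as the last step left them, time stands still between calls to the robot, and variables do not carry over. Pictures are saved under pics/ and viewed, at most 10 in all, crops included, and the job is handed in when it is done.

Besides the shell and the picture viewer there is one more tool, called after "Request:" as name([rows], argument=value, ...), one row to a line, values as JSON. carry_out: Moves the arm, as the interface text tells. Its arguments: {"type":"object","properties":{"rows":{"type":"array"},"grip":{"type":"number"}},"required":["rows"]}

```bash
mkdir -p pics
python3 - <<'E'
from plant import telemetry, viewer
import cv2,numpy as np
np.set_printoptions(precision=4,suppress=True)
for n in("side","top"):
    cv2.imwrite(f"pics/{n}0.png",cv2.resize(viewer.snapshot(n)[:,:,::-1],(800,600),interpolation=cv2.INTER_CUBIC)); print(viewer.camera_info(n))
print(telemetry.get_obs())
E
```

```text
{'intrinsics': array([[406.6491,   0.    , 259.8063],
       [  0.    , 406.6491, 184.7312],
       [  0.    ,   0.    ,   1.    ]]), 'k1': -0.10300206218955558, 'extrinsics': array([[ 0.9999, -0.0101, -0.0111,  0.5226],
       [ 0.0021, -0.6389,  0.7692, -1.0402],
       [-0.0148, -0.7692, -0.6389,  0.7747],
       [ 0.    ,  0.    ,  0.    ,  1.    ]])}
{'intrinsics': array([[433.4325,   0.    , 260.9399],
       [  0.    , 433.4325, 192.6252],
       [  0.    ,   0.    ,   1.    ]]), 'k1': -0.06737827683883826, 'extrinsics': array([[-0.008 , -0.9955,  0.0944,  0.4382],
       [-0.9994,  0.0049, -0.0331, -0.2466],
       [ 0.0325, -0.0946, -0.995 ,  1.1133],
       [ 0.    ,  0.    ,  0.    ,  1.    ]])}
{'clock': 0.1, 'joint_pos': array([-60.5558,  20.5867,   0.6408,  -0.0191, -70.1348, -16.5083]), 'qvel': array([-0.0385, -0.0825,  0.1238,  0.1936,  0.0859,  0.1214]), 'tau': array([ -0.003 , -58.4166,  29.3753,   7.0154,   0.0102,  -0.0001]), 'tool_pos': array([ 0.151 , -0.6574,  0.1867]), 'orientation': array([ 179.9175,   -0.0057, -167.0706]), 'force': array([-0.5499,  0.1348,  0.0508]), 'moment': array([-0.0427,  0.0268, -0.0498]), 'gripper_force': 0.0, 'opening': 0.08766962231490766}
```

View pics/side0.png

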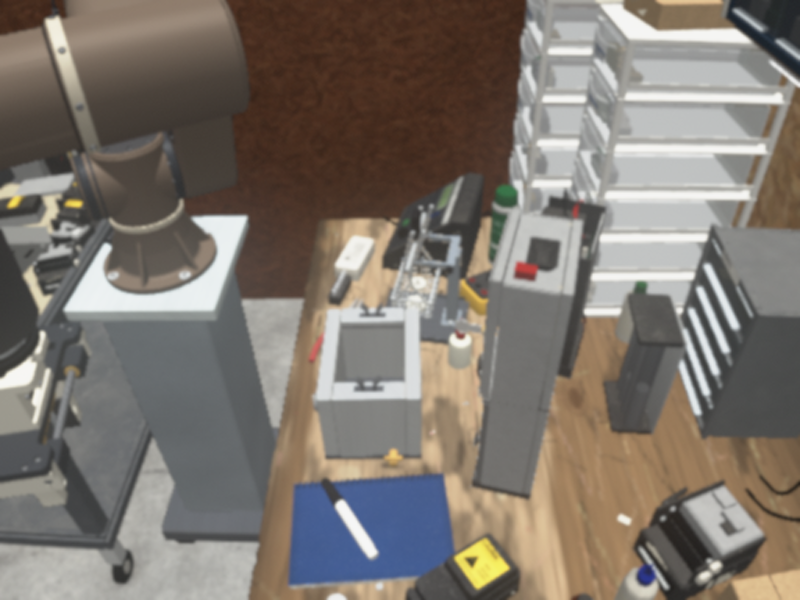

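View pics/top0.png

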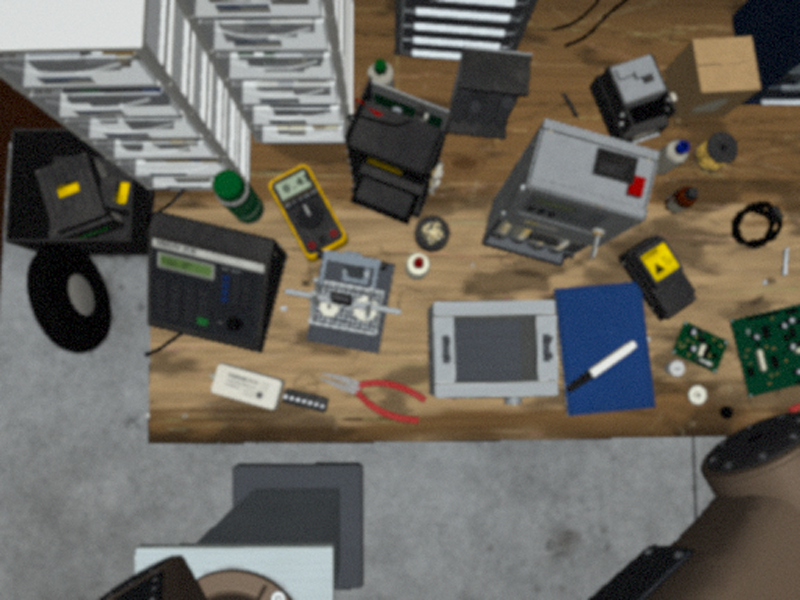

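The side view shows the cleaner at about (370,380) and the stand with the basket at about (430,275). The top view shows the bar running from (287,292) to (400,311), the grip at (341,297), and the rests at (446,348) and (547,348). I'll take closer crops of both.

```bash
cat > h.py <<'E'
import numpy as np,cv2
from plant import telemetry, viewer
np.set_printoptions(precision=4,suppress=True)
def ray(n,u,v):
    c=viewer.camera_info(n);K=np.array(c["intrinsics"]);k=c["k1"]
    p=cv2.undistortPoints(np.array([[[u,v]]],float),K,np.array([k,0,0,0.]))[0,0]
    E=np.array(c["extrinsics"]);return E[:3,3],E[:3,:3]@np.array([p[0],p[1],1])
def onz(n,u,v,z):
    o,d=ray(n,u,v);return o+d*(z-o[2])/d[2]
def proj(n,P):
    c=viewer.camera_info(n);E=np.linalg.inv(np.array(c["extrinsics"]))
    return cv2.projectPoints(np.atleast_2d(np.array(P,float)),cv2.Rodrigues(E[:3,:3])[0],E[:3,3],np.array(c["intrinsics"]),np.array([c["k1"],0,0,0.]))[0][:,0]
def crop(n,u0,v0,w,h,s,img=None):
    img=viewer.snapshot(n) if img is None else img
    return cv2.resize(img[v0:v0+h,u0:u0+w,::-1],(w*s,h*s),interpolation=cv2.INTER_CUBIC)
E
python3 - <<'E'
from h import *
a=crop("top",178,150,190,110,4)
cv2.imwrite("pics/c_top.png",a)
cv2.imwrite("pics/c_side.png",crop("side",190,110,130,120,5))
s=.64
for nm,u,v,z in [("grip",341,297,.229),("barL",287,292,.17),("barR",400,311,.17),("restL",446,348,.15),("restR",547,348,.15)]:
    print(nm,onz("top",u*s,v*s,z))
E
```

```text
grip [ 0.5278 -0.1887  0.229 ]
barL [ 0.5411 -0.1094  0.17  ]
barR [ 0.5137 -0.2671  0.17  ]
restL [ 0.4621 -0.3326  0.15  ]
restR [ 0.4609 -0.478   0.15  ]
```

View pics/c_top.png

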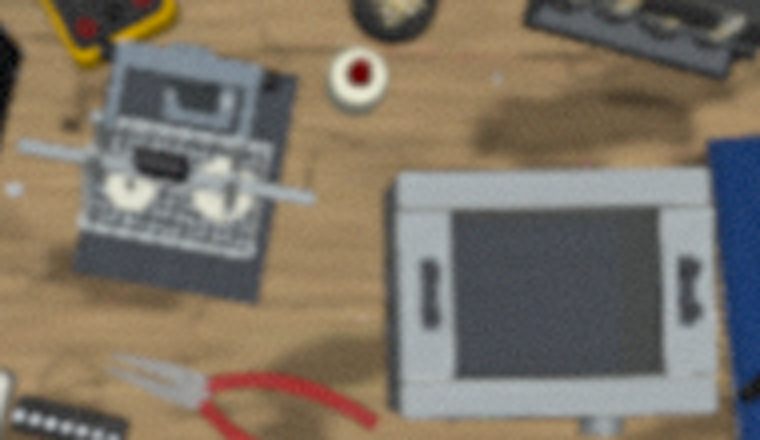

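View pics/c_side.png

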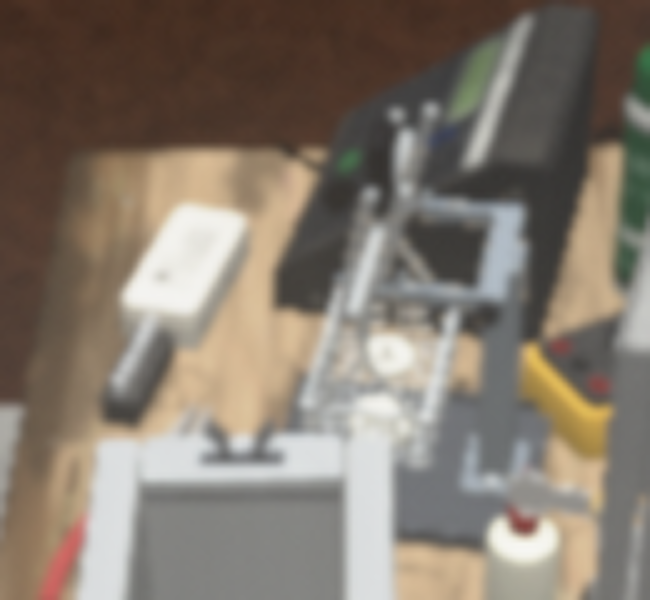

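The top crop shows the bar ends at about (18,147) and (315,199), the grip at (162,163), and the rests at (430,293) and (690,290). The side crop shows the tines, so I'll overlay predicted hook leans on it.

Run:
```python
from h import *
f=lambda x,y:(178+x/4,150+y/4)
L=onz("top",*f(18,147),.17);R=onz("top",*f(315,199),.17);print(L,R,np.linalg.norm(L-R))
mid=(L+R)/2;d=(L-R)[:2];yaw=np.arctan2(-d[0],d[1]);print("mid",mid,"yaw",np.degrees(yaw))
print("grip",onz("top",*f(162,163),.229))
for a in[(430,293),(690,290)]:print("rest",onz("top",*f(*a),.15))
for a in[(393,170),(713,168),(395,416),(717,412)]:print("deck corner",onz("top",*f(*a),.138))
for a in[(455,207),(662,207),(455,378),(662,376)]:print("tank corner",onz("top",*f(*a),.138))
# overlay: 3 leans
img=viewer.snapshot("side");s=6;u0,v0,w,h=235,110,75,90
out=[]
X=np.array([np.cos(yaw),np.sin(yaw),0]);Y=np.array([-np.sin(yaw),np.cos(yaw),0]);Z=np.array([0,0,1.])
for lean,c in[(None,0),(0,(0,0,255)),]:
    im=crop("side",u0,v0,w,h,5,img)
    def line(P,col):
        p=((proj("side",P)-[u0,v0]+.5)*5*16).astype(int);cv2.polylines(im,[p.reshape(-1,1,2)],False,col,1,cv2.LINE_AA,4)
    if lean is not None:
      for le,col in[(-.5,(0,0,255)),(0,(0,255,0)),(.5,(255,0,0))]:
        t=np.sin(le)*X+np.cos(le)*Z;n=np.cos(le)*X-np.sin(le)*Z
        for yy in(-.037,.037):
            line([mid+yy*Y-.008*n+.042*t,mid+yy*Y-.008*n],col);line([mid+yy*Y+.008*n+.05*t,mid+yy*Y+.008*n],col)
      line([mid-.082*Y,mid+.082*Y],(0,255,255))
      line([mid+yy*Y+zz*Z for yy,zz in((-.014,.013),(-.014,.059),(.014,.059),(.014,.013))],(255,0,255))
    out.append(im)
cv2.imwrite("pics/ov.png",np.hstack(out))
```

```text
[ 0.5414 -0.1069  0.17  ] [ 0.5121 -0.2687  0.17  ] 0.16449861821079792
mid [ 0.5268 -0.1878  0.17  ] yaw -10.259152506432077
grip [ 0.5264 -0.1892  0.229 ]
rest [ 0.4609 -0.3328  0.15  ]
rest [ 0.4613 -0.479   0.15  ]
deck corner [ 0.5308 -0.3137  0.138 ]
deck corner [ 0.5311 -0.497   0.138 ]
deck corner [ 0.3926 -0.3133  0.138 ]
deck corner [ 0.3927 -0.4956  0.138 ]
tank corner [ 0.5096 -0.3487  0.138 ]
tank corner [ 0.5089 -0.467   0.138 ]
tank corner [ 0.4135 -0.3473  0.138 ]
tank corner [ 0.4133 -0.4646  0.138 ]
```

View pics/ov.png

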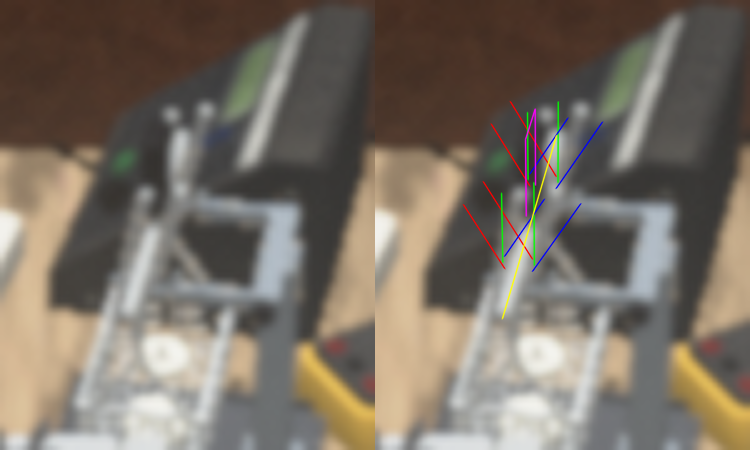

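The bar overlay matches. The tine tips fall about midway between the green (0) and blue (+0.5) overlays, so the lean is about +0.24 rad, away from the robot. Next I'll plan the approach.

```bash
cat >> h.py <<'E'
def rows(p0,yaw0,pts):
    """targets (x,y,z,yaw) -> tool rows, tool pointing straight down"""
    a=np.radians(yaw0);c,s=np.cos(a),np.sin(a);o=[]
    for x,y,z,w in pts:
        d=np.array([x,y,z])-p0
        o.append([round(float(v),4) for v in(d[0]*c+d[1]*s,d[0]*s-d[1]*c,-d[2],0,0,-np.radians(w-yaw0))])
    return o
E
python3 - <<'E'
from h import *
p0=np.array([.151,-.658,.188]);y0=-167.07
mid=np.array([.26,-.52,.33]);via=[]
A=p0;B=np.array([.34,-.42,.33]);C=np.array([.527,-.189,.29])
for k in range(1,9):
    t=k/8;q=A+(B-A)*t;q[2]=min(.33,.188+.05*k);via.append((*q,y0+33.4*t))
for r in rows(p0,y0,via):print(r)
y1=y0+33.4
for r in rows(B,y1,[(*(B+(C-B)*min(1,k/7)),y1+33.41*min(1,k/7)) for k in range(1,9)]):print(r)
E
```

```text
[-0.0297, 0.0237, -0.05, 0.0, 0.0, -0.0729]
[-0.0594, 0.0474, -0.1, 0.0, 0.0, -0.1457]
[-0.089, 0.0711, -0.142, 0.0, 0.0, -0.2186]
[-0.1187, 0.0948, -0.142, 0.0, 0.0, -0.2915]
[-0.1484, 0.1185, -0.142, 0.0, 0.0, -0.3643]
[-0.1781, 0.1423, -0.142, 0.0, 0.0, -0.4372]
[-0.2078, 0.166, -0.142, 0.0, 0.0, -0.5101]
[-0.2375, 0.1897, -0.142, 0.0, 0.0, -0.5829]
[-0.0423, 0.0035, 0.0057, 0.0, 0.0, -0.0833]
[-0.0846, 0.0069, 0.0114, 0.0, 0.0, -0.1666]
[-0.1269, 0.0104, 0.0171, 0.0, 0.0, -0.2499]
[-0.1693, 0.0139, 0.0229, 0.0, 0.0, -0.3332]
[-0.2116, 0.0173, 0.0286, 0.0, 0.0, -0.4165]
[-0.2539, 0.0208, 0.0343, 0.0, 0.0, -0.4998]
[-0.2962, 0.0242, 0.04, 0.0, 0.0, -0.5831]
[-0.2962, 0.0242, 0.04, 0.0, 0.0, -0.5831]
```

Request:
carry_out([
  [-0.03, 0.024, -0.05, 0, 0, -0.073],
  [-0.06, 0.048, -0.1, 0, 0, -0.146],
  [-0.089, 0.071, -0.142, 0, 0, -0.219],
  [-0.119, 0.095, -0.142, 0, 0, -0.292],
  [-0.148, 0.119, -0.142, 0, 0, -0.364],
  [-0.178, 0.142, -0.142, 0, 0, -0.437],
  [-0.208, 0.166, -0.142, 0, 0, -0.51],
  [-0.2375, 0.1897, -0.142, 0, 0, -0.5829],
], grip=0.2)

```text
clock: 1.25
tool_pos: [0.3407, -0.4187, 0.3296]
orientation: [-180.0, 0.0, -133.5]
force: [-0.0, -0.2, -0.1]
opening: 0.0526
gripper_force: 0.0
```

Request:
carry_out([
  [-0.042, 0.0035, 0.006, 0, 0, -0.083],
  [-0.085, 0.007, 0.011, 0, 0, -0.167],
  [-0.127, 0.01, 0.017, 0, 0, -0.25],
  [-0.169, 0.014, 0.023, 0, 0, -0.333],
  [-0.212, 0.017, 0.029, 0, 0, -0.417],
  [-0.254, 0.021, 0.034, 0, 0, -0.5],
  [-0.2962, 0.0242, 0.04, 0, 0, -0.5831],
  [-0.2962, 0.0242, 0.04, 0, 0, -0.5831],
])

```text
clock: 2.25
tool_pos: [0.5281, -0.1867, 0.2884]
orientation: [179.9, 0.0, -100.0]
force: [-0.8, 0.1, 0.1]
opening: 0.0529
gripper_force: 0.0
```

Run:
```python
from h import *
o=telemetry.get_obs();print(o["clock"],o["tool_pos"],o["orientation"],o["force"],o["opening"],o["joint_pos"])
cv2.imwrite("pics/a.png",np.hstack([crop("top",150,130,133,120,3),crop("side",190,60,133,120,3)]))
```

```text
2.25 [ 0.5281 -0.1867  0.2884] [ 179.901     0.0099 -100.0431] [-0.7568  0.1388  0.0573] 0.052859141228103056 [  0.5295   6.9117  -4.345   -0.0285 -78.8387 -10.5671]
```

View pics/a.png

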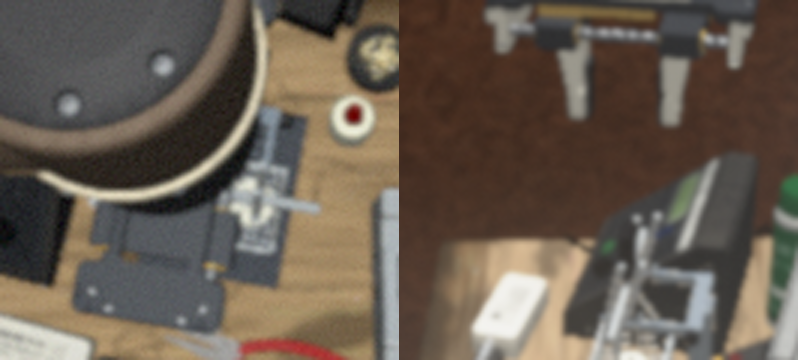

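The gripper is over the grip, with its fingers straddling along x: tips at about (578,118) and (670,124) in the side half. Next is the descent.

Request:
carry_out([
  [0, 0, 0.02, 0, 0, 0],
  [0, 0, 0.04, 0, 0, 0],
  [0, 0, 0.06, 0, 0, 0],
  [0, 0, 0.08, 0, 0, 0],
  [0, 0, 0.092, 0, 0, 0],
  [0, 0, 0.1, 0, 0, 0],
  [0, 0, 0.102, 0, 0, 0],
  [0, 0, 0.102, 0, 0, 0],
])

```text
clock: 3.35
tool_pos: [0.5273, -0.189, 0.188]
orientation: [-180.0, -0.0, -100.3]
force: [-0.5, -0.4, -0.3]
opening: 0.0526
gripper_force: 0.0
```

Run:
```python
from h import *
o=telemetry.get_obs();print(o["clock"],o["tool_pos"],o["orientation"],o["force"],o["opening"])
print(proj("side",[.5281,-.1867,.2884]),proj("side",o["tool_pos"]))
cv2.imwrite("pics/b.png",crop("side",215,105,100,75,6))
```

```text
3.35 [ 0.5273 -0.189   0.188 ] [-179.9636   -0.0046 -100.2581] [-0.5011 -0.4449 -0.3436] 0.05264010849845428
[[265.8918 112.9338]] [[265.8215 148.1643]]
```

View pics/b.png

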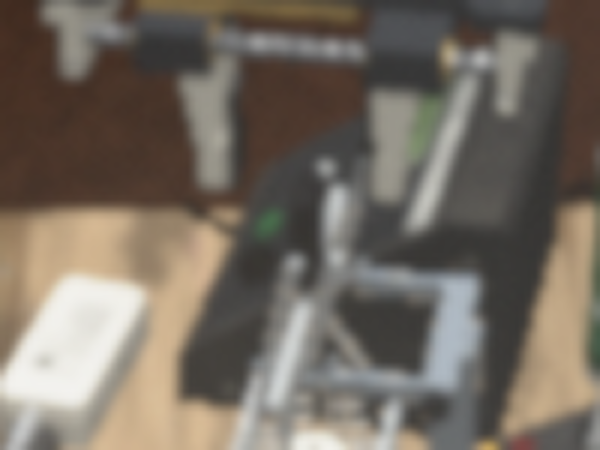

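The visible light-grey finger ends are at about (215,188) and (390,200), which is about 11 px above where the TCP projects. I'll check whether dark pads extend below them.

Run:
```python
from h import *
for z in(.188,.207,.225,.254,.3):print(z,proj("side",[.527,-.189,z])[0])
print("top body",onz("top",200,230,.3),onz("top",150+75/3,130+285/3,.3),onz("top",150+225/3,130+285/3,.3))
a=cv2.imread("pics/a.png")
for x in (499,540,578,600,640,670,690):print(x,[int(a[y-2:y+3,x-2:x+3].mean()) for y in range(90,180,8)])
```

```text
0.188 [265.6881 148.181 ]
0.207 [265.644  141.9222]
0.225 [265.601  135.8596]
0.254 [265.5291 125.8104]
0.3 [265.408 109.125]
top body [ 0.4459 -0.1594  0.3   ] [ 0.4555 -0.1127  0.3   ] [ 0.4549 -0.206   0.3   ]
499 [49, 47, 49, 48, 51, 49, 50, 52, 51, 50, 50, 50]
540 [49, 49, 50, 47, 49, 51, 54, 54, 51, 50, 52, 54]
578 [163, 149, 146, 130, 65, 50, 51, 52, 51, 52, 51, 54]
600 [47, 49, 49, 49, 49, 51, 53, 51, 52, 52, 50, 53]
640 [53, 51, 49, 51, 48, 53, 51, 50, 53, 53, 57, 57]
670 [148, 150, 149, 148, 128, 60, 55, 57, 55, 55, 55, 58]
690 [56, 53, 53, 52, 50, 52, 54, 52, 53, 53, 64, 99]
```

Request:
carry_out([
  [0, 0, 0, 0, 0, 0],
], grip=0.0)

```text
clock: 3.52
tool_pos: [0.5274, -0.1888, 0.1881]
orientation: [-180.0, 0.0, -100.2]
force: [-0.4, 0.8, -0.3]
opening: 0.0471
gripper_force: 0.0
```

Run:
```python
from h import *
b=viewer.snapshot("side")
g=crop("side",230,105,75,75,8,b)
g=cv2.LUT(g,(255*(np.arange(256)/255)**.45).astype(np.uint8))
p=((proj("side",[.5273,-.189,.188])[0]-[230,105]+.5)*8).astype(int)
cv2.circle(g,tuple(int(v) for v in p),4,(0,0,255),1)
cv2.imwrite("pics/d.png",g)
```

```text
(no output)
```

View pics/d.png

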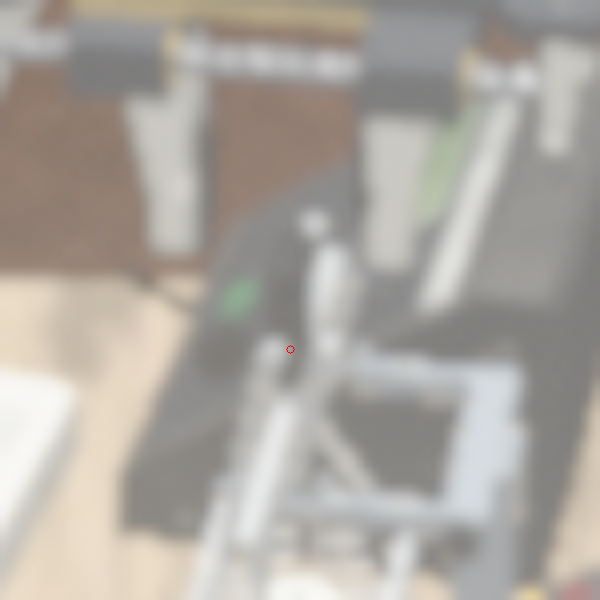

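Run:
```python
from h import *
for n in("side","top"):
    print(n,"origin",proj(n,[[0,0,0],[0,0,.2]])/.64,"startTCP",proj(n,[[.151,-.658,.188],[.151,-.658,.254]])/.64)
i=viewer.snapshot("top");cv2.imwrite("pics/e.png",np.hstack([crop("top",130,150,200,234,2,i),cv2.resize(viewer.snapshot("side")[0:234,100:300,::-1],(400,468))]))
```

```text
side origin [[161.392  258.1416]
 [135.1552 173.6735]] startTCP [[ 77.7895 479.7518]
 [ 55.2108 443.2998]]
top origin [[233.0697 640.5568]
 [199.645  700.7426]] startTCP [[687.2623 571.8133]
 [709.6753 587.0133]]
```

View pics/e.png

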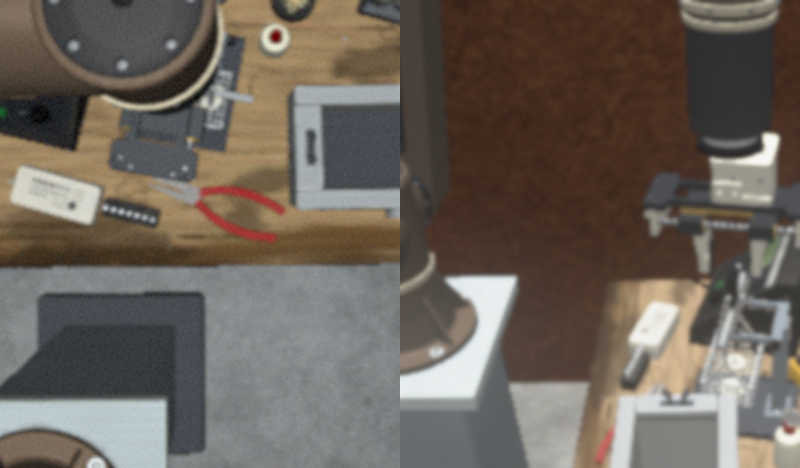

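The top view rules out a sideways offset, so I'll close the gripper and check that it stops on 12 mm.

Request:
carry_out([
  [0, 0, 0, 0, 0, 0],
  [0, 0, 0, 0, 0, 0],
  [0, 0, 0, 0, 0, 0],
  [0, 0, 0, 0, 0, 0],
  [0, 0, 0, 0, 0, 0],
  [0, 0, 0, 0, 0, 0],
], grip=-1)

```text
clock: 4.42
tool_pos: [0.5271, -0.1888, 0.1876]
orientation: [180.0, -0.0, -100.3]
force: [-0.3, -0.6, 0.5]
opening: 0.0007
gripper_force: 0.0
```

Run:
```python
from h import *
o=telemetry.get_obs();print(o["clock"],o["tool_pos"],o["orientation"],o["force"],o["moment"],o["opening"],o["gripper_force"])
```

```text
4.425 [ 0.5271 -0.1888  0.1876] [ 179.9993   -0.0003 -100.2549] [-0.3284 -0.58    0.4764] [ 0.0282  0.1359 -0.006 ] 0.0007038895696437999 0.0
```

The fingers shut on nothing, so the gripper really is offset from the telemetry as the picture showed. I'll triangulate the gripper in both cameras.

```bash
cat >> h.py <<'E'
def tri(a,b):
    o1,d1=ray("top",*a);o2,d2=ray("side",*b)
    s=np.linalg.lstsq(np.c_[d1,-d2],o2-o1,rcond=None)[0];p,q=o1+s[0]*d1,o2+s[1]*d2
    return (p+q)/2,np.linalg.norm(p-q)
E
python3 - <<'E'
from h import *
print("near",tri((228.5,240),(221.5,98.5)));print("far",tri((185,237.5),(232.5,88)))
f=lambda x,y:(178+x/4,150+y/4)
# independent triangulation of bar ends and cleaner corner
print("barR",tri(f(315,199),(235+130/5,110+313/5)))
g=lambda x,y:(190+x/5,110+y/5)
print("restL",tri(f(430,293),g(243,455)))
im=viewer.snapshot("side");cv2.imwrite("pics/f.png",im[:,:,::-1])
print(im[118:150,252:280:2].mean(2).astype(int))
E
```

```text
near (array([ 0.4278, -0.2142,  0.3428]), np.float64(0.0004522775533067322))
far (array([ 0.44 , -0.135,  0.329]), np.float64(0.015381328073868586))
barR (array([ 0.5134, -0.2686,  0.1716]), np.float64(0.0029122688664501547))
restL (array([ 0.4616, -0.3337,  0.1391]), np.float64(0.0009282787182279133))
[[ 58  62  90  95 104 131  97  70  73  68  63  57  59  70]
 [ 57  66 109 123 128 135  98  93 103  95  87  69  57  62]
 [ 58  66 118 140 142 137  95 113 129 124 116  84  60  60]
 [ 56  63 119 145 146 136  88 121 143 141 134  90  61  60]
 [ 56  61 112 145 146 134  81 122 146 146 137  87  62  62]
 [ 56  61 101 143 147 133  77 122 146 147 137  82  64  64]
 [ 56  58  93 141 147 133  76 121 146 147 133  78  65  65]
 [ 58  59  90 141 147 134  76 120 146 147 129  77  66  65]
 [ 57  59  87 139 147 138  78 117 145 147 122  74  65  64]
 [ 59  60  80 132 148 147  82 107 144 146 115  71  66  65]
 [ 59  60  71 125 150 159  86  96 143 146 110  69  66  67]
 [ 59  60  67 122 151 161  86  93 146 145 107  70  74  70]
 [ 59  60  65 122 149 152  82  97 147 142 103  84 108  79]
 [ 58  59  66 121 148 142  78
[... 392 characters left out ...]
7  67  72  79  77  62  72 105 172 157 116  82  69]
 [ 97  89  72  69  73  68  58  60  98 181 158 118  79  68]
 [127 115  78  72  77  69  55  52  98 182 153 116  78  68]
 [129 118  78  77  83  69  53  51  99 178 145 107  74  68]
 [107  98  75  79  82  66  53  52  99 170 135 100  69  67]
 [105  82  72  78  76  64  52  53  98 160 130  95  67  66]
 [130  83  69  71  68  63  53  52  95 147 123  86  66  67]
 [142  85  64  63  64  63  56  53  92 139 121  79  67  70]
 [136  78  60  56  60  66  70  56  88 148 130  80  71  70]
 [123  70  56  54  56  83 108  66  85 163 143  94  83  67]
 [108  65  54  53  57 105 141  77  86 160 142 112 100  71]
 [ 96  63  53  52  60 116 138  76  88 142 132 125 121 104]]
```

Run:
```python
from h import *
a=cv2.imread("pics/a.png").astype(int)
for y in(95,105,115,122,130,138,146,154):print(y,[tuple(a[y-1:y+2,x-2:x+3].mean((0,1)).astype(int)[::-1]) for x in range(555,700,9)])
f=cv2.imread("pics/f.png").astype(int)
for v in range(130,150,2):print(v,[tuple(f[v,u][::-1]) for u in range(258,274,2)])
```

```text
95 [(np.int64(73), np.int64(49), np.int64(36)), (np.int64(84), np.int64(68), np.int64(58)), (np.int64(149), np.int64(146), np.int64(135)), (np.int64(147), np.int64(144), np.int64(134)), (np.int64(55), np.int64(50), np.int64(46)), (np.int64(66), np.int64(46), np.int64(35)), (np.int64(67), np.int64(46), np.int64(34)), (np.int64(72), np.int64(47), np.int64(36)), (np.int64(75), np.int64(50), np.int64(37)), (np.int64(72), np.int64(49), np.int64(37)), (np.int64(71), np.int64(48), np.int64(36)), (np.int64(70), np.int64(49), np.int64(39)), (np.int64(102), np.int64(99), np.int64(93)), (np.int64(155), np.int64(152), np.int64(141)), (np.int64(116), np.int64(109), np.int64(100)), (np.int64(75), np.int64(50), np.int64(38)), (np.int64(76), np.int64(51), np.int64(38))]
105 [(np.int64(70), np.int64(47), np.int64(35)), (np.int64(81), np.int64(63), np.int64(53)), (np.int64(145), np.int64(141), np.int64(131)), (np.int64(135), np.int64(132), np.int64(123)), (np.int64(56), np.int64(50), np.int64(47)), (np.int64(68), np.int64(46), np.int64(35)), (np.int64(68), np.int64(47), np.int64(35)), (np.int64(70), n
[... 7958 characters left out ...]
), np.int64(53)), (np.int64(62), np.int64(60), np.int64(58)), (np.int64(68), np.int64(66), np.int64(66)), (np.int64(72), np.int64(70), np.int64(69)), (np.int64(58), np.int64(56), np.int64(54)), (np.int64(90), np.int64(89), np.int64(87)), (np.int64(149), np.int64(150), np.int64(147)), (np.int64(132), np.int64(132), np.int64(128))]
148 [(np.int64(57), np.int64(54), np.int64(50)), (np.int64(60), np.int64(58), np.int64(54)), (np.int64(106), np.int64(106), np.int64(104)), (np.int64(141), np.int64(142), np.int64(142)), (np.int64(78), np.int64(77), np.int64(76)), (np.int64(87), np.int64(87), np.int64(84)), (np.int64(159), np.int64(161), np.int64(160)), (np.int64(143), np.int64(143), np.int64(140))]
```

No pads extend past the tips. The shut fingers end at v≈137, right above the black grip at u 263–267, so the true tip height is well above the reported one. I'll quantify the bias.

Run:
```python
from h import *
from scipy.optimize import brentq
for v,x,y in[(138,.527,-.1985),(100.8,.528,-.1962)]:
    print(v,brentq(lambda z:proj("side",[x,y,z])[0][1]-v,.1,.5))
```

```text
138 0.224894721361034
100.8 0.3258333974197113
```

Request:
carry_out([
  [0, 0, -0.01, 0, 0, 0],
  [0, 0, -0.01, 0, 0, 0],
  [0, 0, -0.01, 0, 0, 0],
  [0, 0, -0.01, 0, 0, 0],
], grip=-0.1)

```text
clock: 4.97
tool_pos: [0.527, -0.1888, 0.1974]
orientation: [180.0, 0.0, -100.3]
force: [0.8, 0.5, -0.4]
opening: 0.0345
gripper_force: 0.0
```

The real tips are about 37 mm above the reading at both heights. I'll descend that much more, watching the force.

Request:
carry_out([
  [0, 0, 0.007, 0, 0, 0],
  [0, 0, 0.014, 0, 0, 0],
  [0, 0, 0.021, 0, 0, 0],
  [0, 0, 0.028, 0, 0, 0],
  [0, 0, 0.028, 0, 0, 0],
])

```text
clock: 5.6
tool_pos: [0.5267, -0.1888, 0.1688]
orientation: [179.9, -0.0, -100.3]
force: [0.5, 0.0, 1.0]
opening: 0.0392
gripper_force: 0.0
```

Request:
carry_out([
  [0, 0, 0.005, 0, 0, 0],
  [0, 0, 0.01, 0, 0, 0],
  [0, 0, 0.014, 0, 0, 0],
  [0, 0, 0.017, 0, 0, 0],
  [0, 0, 0.017, 0, 0, 0],
])

```text
clock: 6.22
tool_pos: [0.5269, -0.1888, 0.1523]
orientation: [180.0, -0.0, -100.3]
force: [0.5, 0.4, -0.3]
opening: 0.0399
gripper_force: 0.0
```

Run:
```python
from h import *
o=telemetry.get_obs();print(o["clock"],o["tool_pos"],o["force"],o["opening"],proj("side",o["tool_pos"]+[0,-.0095,.037]))
im=viewer.snapshot("side");print(im[140:162,246:292:2].mean(2).astype(int))
```

```text
6.225 [ 0.5269 -0.1888  0.1523] [ 0.4719  0.4276 -0.3386] 0.0398604493317169 [[265.6983 149.8586]]
[[ 91  72 127 151 160  95  69  79  71  56  55  99 183 140 116 146 148 113
   97 172 162  92  84]
 [116 101 131 150 159  97  73  84  70  55  54 100 178 128 108 146 146 110
  107 171 143  83  79]
 [132 138 144 148 151  94  77  82  68  55  54 100 171 117 107 148 145 104
  112 152 115  73  69]
 [141 160 158 149 143  90  74  77  66  55  54  99 161 112 115 149 144 101
  101 118  86  63  59]
 [145 169 167 151 140  88  69  70  65  55  55  96 147 109 122 149 143 102
   87  85  66  59  56]
 [150 172 170 151 140  88  65  66  65  57  55  93 139 108 125 148 142 100
   73  66  59  57  56]
 [155 173 171 149 137  86  62  61  68  70  57  89 149 120 125 148 137  90
   62  58  57  57  56]
 [161 174 171 140 125  79  58  58  83 109  67  86 164 135 125 147 135  81
   59  56  57  57  58]
 [167 175 169 120  99  66  56  58 106 141  78  86 160 136 125 148 136  81
   64  58  57  58  63]
 [172 177 163  99  74  58  55  61 116 140  76  89 142 124 126 150 143 109
   97  72  66  68  76]
 [175 179 151  85  64  55  55  
[... 433 characters left out ...]
 90 105 106 138 182]
 [169 133  77  71  70  72  75  97 123 154 153 125  99  64  66  69  66  66
   74  88  90 145 182]
 [166 123  74  70  72  74  75 105 127 177 173 129  98  63  61  60  60  59
   63  68  77 153 183]
 [161 109  74  73  74  74  72 110 134 193 176 130 109  68  59  59  59  59
   59  61  76 159 185]
 [152  95  73  75  75  69  68 109 138 200 168 127 123  78  60  59  58  59
   59  59  88 165 185]
 [140  85  75  75  70  65  70 112 147 204 161 124 126  92  62  59  59  60
   58  59  98 172 185]
 [125  78  74  70  65  62  78 121 162 203 151 118 120 114  71  60  60  60
   60  60 107 178 185]
 [111  74  69  65  63  63  81 126 178 199 140 108 103 128  90  61  60  60
   61  63 113 179 185]]
```

The tips are now at v≈148–151, as predicted, straddling the grip at u≈265. Closing.

Request:
carry_out([
  [0, 0, 0, 0, 0, 0],
  [0, 0, 0, 0, 0, 0],
  [0, 0, 0, 0, 0, 0],
  [0, 0, 0, 0, 0, 0],
  [0, 0, 0, 0, 0, 0],
], grip=-1)

```text
clock: 6.9
tool_pos: [0.5282, -0.1889, 0.1529]
orientation: [-179.9, 0.0, -100.3]
force: [4.5, -1.7, 0.4]
opening: 0.0117
gripper_force: 30.0
```

```bash
cat > s.py <<'E'
from h import *
o=telemetry.get_obs();a=np.radians(10.26);F=o["force"];X=np.array([np.cos(a),-np.sin(a),0]);Y=np.array([np.sin(a),np.cos(a),0])
print(o["clock"],o["tool_pos"],o["orientation"],"F",F,"Fx",F@X,"Fy",F@Y,"M",o["moment"],o["opening"],o["gripper_force"])
E
python3 s.py
```

```text
6.9 [ 0.5282 -0.1889  0.1529] [-179.8842    0.0054 -100.2523] F [ 4.485  -1.6648  0.4048] Fx 4.709824187810142 Fy -0.839378766714681 M [-0.3911 -1.6882 -0.1293] 0.011707947932987349 29.97236967086792
```

The grip is held at 11.7 mm opening. A side force of +4.7 N means the bar leans on the front tine, so I'll shift +x 2.5 mm and start lifting.

Request:
carry_out([
  [0, -0.001, 0, 0, 0, 0],
  [0, -0.0025, 0, 0, 0, 0],
  [0, -0.0027, -0.001, 0, 0, 0],
  [0, -0.003, -0.002, 0, 0, 0],
  [0, -0.0032, -0.003, 0, 0, 0],
  [0, -0.0035, -0.004, 0, 0, 0],
  [0, -0.0035, -0.004, 0, 0, 0],
])

```text
clock: 7.78
tool_pos: [0.5303, -0.1894, 0.1565]
orientation: [180.0, -0.0, -100.3]
force: [-0.6, -0.3, -2.4]
opening: 0.0119
gripper_force: 30.0
```

```bash
python3 s.py
```

```text
7.775 [ 0.5303 -0.1894  0.1565] [ 179.9736   -0.0007 -100.2601] F [-0.6186 -0.2919 -2.358 ] Fx -0.5567361186749682 Fy -0.3974675134823086 M [ 0.0387  0.4039 -0.0801] 0.011939417886205539 29.97976988554001
```

Weight taken, side force about zero. Continuing along the estimated lean.

Request:
carry_out([
  [0, -0.0004, -0.0015, 0, 0, 0],
  [0, -0.0007, -0.003, 0, 0, 0],
  [0, -0.0011, -0.0045, 0, 0, 0],
  [0, -0.0015, -0.006, 0, 0, 0],
  [0, -0.002, -0.008, 0, 0, 0],
  [0, -0.002, -0.008, 0, 0, 0],
])

```text
clock: 8.52
tool_pos: [0.5324, -0.1898, 0.1648]
orientation: [180.0, -0.0, -100.3]
force: [-2.6, 1.6, -1.5]
opening: 0.012
gripper_force: 30.0
```

```bash
python3 s.py
```

```text
8.525 [ 0.5324 -0.1898  0.1648] [ 179.992    -0.0002 -100.2562] F [-2.6489  1.6185 -1.5056] Fx -2.8948068208388458 Fy 1.12085919246997 M [ 0.3777  1.0834 -0.0808] 0.01204039176853935 29.98100370168686
```

Request:
carry_out([
  [0, 0.0008, 0, 0, 0, 0],
  [0, 0.0013, 0, 0, 0, 0],
  [0, 0.0013, 0, 0, 0, 0],
  [0, 0.0013, 0, 0, 0, 0],
])

```text
clock: 9.02
tool_pos: [0.5314, -0.1896, 0.1646]
orientation: [-180.0, 0.0, -100.3]
force: [-0.2, -0.4, -2.9]
opening: 0.0119
gripper_force: 30.0
```

```bash
python3 s.py
```

```text
9.025 [ 0.5314 -0.1896  0.1646] [-179.9797    0.0013 -100.2543] F [-0.1891 -0.4392 -2.9176] Fx -0.10781757866930089 Fy -0.4658699153142911 M [0.0223 0.0866 0.0074] 0.01185118737618901 29.98034566640854
```

Request:
carry_out([
  [0, -0.0003, -0.002, 0, 0, 0],
  [0, -0.0005, -0.0035, 0, 0, 0],
  [0, -0.0008, -0.005, 0, 0, 0],
  [0, -0.001, -0.007, 0, 0, 0],
  [0, -0.001, -0.007, 0, 0, 0],
])

```text
clock: 9.65
tool_pos: [0.5324, -0.1898, 0.1718]
orientation: [-180.0, 0.0, -100.3]
force: [-0.3, -0.6, -2.6]
opening: 0.0121
gripper_force: 30.0
```

```bash
python3 s.py
```

```text
9.65 [ 0.5324 -0.1898  0.1718] [-179.9781    0.0027 -100.2543] F [-0.2888 -0.5678 -2.6383] Fx -0.1830166393336597 Fy -0.6101538879745703 M [0.0297 0.0765 0.0449] 0.012065960839101445 29.98022586107254
```

Request:
carry_out([
  [0, -0.0004, -0.002, 0, 0, 0],
  [0, -0.0008, -0.0035, 0, 0, 0],
  [0, -0.0011, -0.005, 0, 0, 0],
  [0, -0.0015, -0.007, 0, 0, 0],
  [0, -0.0015, -0.007, 0, 0, 0],
])

```text
clock: 10.28
tool_pos: [0.5338, -0.19, 0.1788]
orientation: [-180.0, 0.0, -100.3]
force: [-0.2, 0.3, -2.7]
opening: 0.0122
gripper_force: 30.0
```

```bash
python3 s.py
```

```text
10.275 [ 0.5338 -0.19    0.1788] [-179.9787    0.0006 -100.2555] F [-0.2357  0.2916 -2.7486] Fx -0.2838457500669889 Fy 0.24496309366096583 M [0.0583 0.0466 0.0599] 0.012151042152054044 29.980344772338867
```

Request:
carry_out([
  [0, -0.0004, -0.002, 0, 0, 0],
  [0, -0.0008, -0.0035, 0, 0, 0],
  [0, -0.0011, -0.005, 0, 0, 0],
  [0, -0.0015, -0.007, 0, 0, 0],
  [0, -0.0015, -0.007, 0, 0, 0],
])

```text
clock: 10.9
tool_pos: [0.5353, -0.1903, 0.1858]
orientation: [-180.0, 0.0, -100.3]
force: [0.6, -0.3, -3.1]
opening: 0.0118
gripper_force: 30.0
```

```bash
python3 s.py
```

```text
10.9 [ 0.5353 -0.1903  0.1858] [-179.979     0.0008 -100.2547] F [ 0.6107 -0.263  -3.0936] Fx 0.6477265812107739 Fy -0.14998511014832738 M [-0.024   0.087  -0.0027] 0.011814625057893682 29.980418980121613
```

Request:
carry_out([
  [0, -0.0004, -0.002, 0, 0, 0],
  [0, -0.0008, -0.0035, 0, 0, 0],
  [0, -0.0012, -0.005, 0, 0, 0],
  [0, -0.0016, -0.007, 0, 0, 0],
  [0, -0.0016, -0.007, 0, 0, 0],
])

```text
clock: 11.52
tool_pos: [0.5369, -0.1906, 0.1928]
orientation: [-180.0, 0.0, -100.3]
force: [0.4, -0.5, -2.4]
opening: 0.0121
gripper_force: 30.0
```

```bash
python3 s.py
```

```text
11.525 [ 0.5369 -0.1906  0.1928] [-179.982     0.0012 -100.2551] F [ 0.3649 -0.5414 -2.4207] Fx 0.45553649468542823 Fy -0.46776668423282225 M [ 0.0271  0.135  -0.0131] 0.012081677285470112 29.980387687683105
```

Request:
carry_out([
  [0, -0.0005, -0.002, 0, 0, 0],
  [0, -0.0009, -0.004, 0, 0, 0],
  [0, -0.0014, -0.006, 0, 0, 0],
  [0, -0.0019, -0.008, 0, 0, 0],
  [0, -0.0023, -0.01, 0, 0, 0],
  [0, -0.0028, -0.0125, 0, 0, 0],
  [0, -0.0028, -0.0125, 0, 0, 0],
])

```text
clock: 12.4
tool_pos: [0.5397, -0.1911, 0.2053]
orientation: [-180.0, 0.0, -100.3]
force: [0.2, -0.2, -3.4]
opening: 0.0117
gripper_force: 30.0
```

```bash
python3 s.py
```

```text
12.4 [ 0.5397 -0.1911  0.2053] [-179.978     0.0013 -100.2552] F [ 0.2367 -0.2463 -3.4096] Fx 0.2767772640804924 Fy -0.20020227552466016 M [0.0285 0.0799 0.0178] 0.011731044716219384 29.98041272163391
```

The bar is 52 mm up and free. I'll draw it off, gently at first.

Request:
carry_out([
  [0, 0.002, 0, 0, 0, 0],
  [0, 0.004, 0, 0, 0, 0],
  [0, 0.006, 0, 0, 0, 0],
  [0, 0.008, 0, 0, 0, 0],
  [0, 0.01, 0, 0, 0, 0],
  [0, 0.012, 0, 0, 0, 0],
])

```text
clock: 13.15
tool_pos: [0.5275, -0.1889, 0.2051]
orientation: [180.0, -0.0, -100.3]
force: [0.8, -0.1, -2.5]
opening: 0.0119
gripper_force: 30.0
```

```bash
python3 s.py
```

```text
13.15 [ 0.5275 -0.1889  0.2051] [ 179.9989   -0.0013 -100.2572] F [ 0.8216 -0.0886 -2.465 ] Fx 0.8242457483581092 Fy 0.05917925712650963 M [0.0479 0.0468 0.0163] 0.011933285209483143 29.98034566640854
```

Request:
carry_out([
  [0, 0.004, 0, 0, 0, 0],
  [0, 0.009, 0, 0, 0, 0],
  [0, 0.015, 0, 0, 0, 0],
  [0, 0.022, 0, 0, 0, 0],
  [0, 0.03, 0, 0, 0, 0],
  [0, 0.038, 0, 0, 0, 0],
  [0, 0.043, 0, 0, 0, 0],
  [0, 0.046, 0, 0, 0, 0],
])

```text
clock: 14.15
tool_pos: [0.4822, -0.1807, 0.2052]
orientation: [-180.0, 0.0, -100.2]
force: [-0.3, 0.5, -1.9]
opening: 0.0119
gripper_force: 30.0
```

Request:
carry_out([
  [0, 0.005, 0, 0, 0, 0],
  [0, 0.012, 0, 0, 0, 0],
  [0, 0.02, 0, 0, 0, 0],
  [0, 0.028, 0, 0, 0, 0],
  [0, 0.035, 0, 0, 0, 0],
  [0, 0.039, 0, 0, 0, 0],
  [0, 0.041, 0, 0, 0, 0],
  [0, 0.041, 0, 0, 0, 0],
])

```text
clock: 15.15
tool_pos: [0.4421, -0.1734, 0.2052]
orientation: [-180.0, -0.0, -100.3]
force: [0.6, 0.1, -1.9]
opening: 0.012
gripper_force: 30.0
```

```bash
python3 s.py
```

```text
15.15 [ 0.4421 -0.1734  0.2052] [-179.9877   -0.0004 -100.2506] F [ 0.5768  0.0782 -1.9255] Fx 0.553691747845069 Fy 0.17969819047300492 M [ 0.0458  0.0851 -0.0279] 0.01196841178102838 29.980332255363464
```

The basket is off the hooks. Next I'll raise it, carry it over the cleaner and turn to yaw −90°.

Run:
```python
from h import *
p0=np.array([.442,-.1736,.290]);T=np.array([.4613,-.406,.290])
t=[.04,.12,.23,.35,.48,.61,.73,.83]
for r in rows(p0,-100.26,[(*(p0+(T-p0)*k),-100.26+10.26*k) for k in t]):print(r)
p1=p0+(T-p0)*.83;y1=-100.26+10.26*.83
for r in rows(p1,y1,[(*(p0+(T-p0)*k),-100.26+10.26*k) for k in[.91,.96,.99,1]]):print(r)
```

```text
[0.009, -0.0024, -0.0, 0.0, 0.0, -0.0072]
[0.027, -0.0072, -0.0, 0.0, 0.0, -0.0215]
[0.0518, -0.0139, -0.0, 0.0, 0.0, -0.0412]
[0.0788, -0.0211, -0.0, 0.0, 0.0, -0.0627]
[0.1081, -0.029, -0.0, 0.0, 0.0, -0.086]
[0.1374, -0.0368, -0.0, 0.0, 0.0, -0.1092]
[0.1644, -0.0441, -0.0, 0.0, 0.0, -0.1307]
[0.187, -0.0501, -0.0, 0.0, 0.0, -0.1486]
[0.0185, -0.0021, -0.0, 0.0, 0.0, -0.0143]
[0.0301, -0.0034, -0.0, 0.0, 0.0, -0.0233]
[0.0371, -0.0042, -0.0, 0.0, 0.0, -0.0287]
[0.0394, -0.0045, -0.0, 0.0, 0.0, -0.0304]
```

Request:
carry_out([
  [0, 0, -0.005, 0, 0, 0],
  [0, 0, -0.015, 0, 0, 0],
  [0, 0, -0.029, 0, 0, 0],
  [0, 0, -0.044, 0, 0, 0],
  [0, 0, -0.059, 0, 0, 0],
  [0, 0, -0.073, 0, 0, 0],
  [0, 0, -0.082, 0, 0, 0],
  [0, 0, -0.085, 0, 0, 0],
])

```text
clock: 16.15
tool_pos: [0.4422, -0.1734, 0.2906]
orientation: [-180.0, 0.0, -100.3]
force: [0.3, 0.7, -2.4]
opening: 0.012
gripper_force: 30.0
```

Request:
carry_out([
  [0.009, -0.0024, 0, 0, 0, -0.007],
  [0.027, -0.007, 0, 0, 0, -0.0215],
  [0.052, -0.014, 0, 0, 0, -0.041],
  [0.079, -0.021, 0, 0, 0, -0.063],
  [0.108, -0.029, 0, 0, 0, -0.086],
  [0.137, -0.037, 0, 0, 0, -0.109],
  [0.164, -0.044, 0, 0, 0, -0.131],
  [0.187, -0.05, 0, 0, 0, -0.1486],
])

```text
clock: 17.15
tool_pos: [0.4575, -0.3679, 0.2889]
orientation: [179.9, 0.0, -91.7]
force: [0.2, 0.1, -3.3]
opening: 0.0119
gripper_force: 30.0
```

Request:
carry_out([
  [0.0185, -0.002, 0, 0, 0, -0.0143],
  [0.03, -0.0034, 0, 0, 0, -0.0233],
  [0.037, -0.0042, 0, 0, 0, -0.0287],
  [0.0394, -0.0045, 0, 0, 0, -0.0304],
  [0.0394, -0.0045, 0, 0, 0, -0.0304],
  [0.0394, -0.0045, 0, 0, 0, -0.0304],
])

```text
clock: 17.9
tool_pos: [0.4614, -0.4054, 0.2903]
orientation: [-180.0, -0.0, -90.0]
force: [0.5, -0.9, -2.2]
opening: 0.0117
gripper_force: 30.0
```

```bash
python3 s.py
python3 - <<'E'
from h import *
o=telemetry.get_obs();b=o["tool_pos"]+[0,0,.0171];print("bar pred",b)
Y=np.array([0,1.,0])
print("proj bar ends side",proj("side",[b-.082*Y,b+.082*Y]),"top",proj("top",[b-.082*Y,b+.082*Y]))
print("rest proj side",proj("side",[[.4613,-.479,.142],[.4613,-.333,.142]]))
s=viewer.snapshot("side");t=viewer.snapshot("top")
cv2.imwrite("pics/g.png",np.hstack([crop("side",190,100,100,150,4,s),crop("top",250,170,100,150,4,t)]))
E
```

```text
17.9 [ 0.4614 -0.4054  0.2903] [-179.9806   -0.0037  -89.9756] F [ 0.537  -0.9194 -2.2131] Fx 0.6922085573287377 Fy -0.8090209932314466 M [ 0.0366  0.1402 -0.0254] 0.011709075720909512 29.98341679573059
bar pred [ 0.4614 -0.4054  0.3074]
proj bar ends side [[230.0107 188.6013]
 [234.6223 138.0176]] top [[374.774  220.252 ]
 [288.0161 220.9915]]
rest proj side [[235.2294 247.1185]
 [238.216  199.9079]]
```

View pics/g.png

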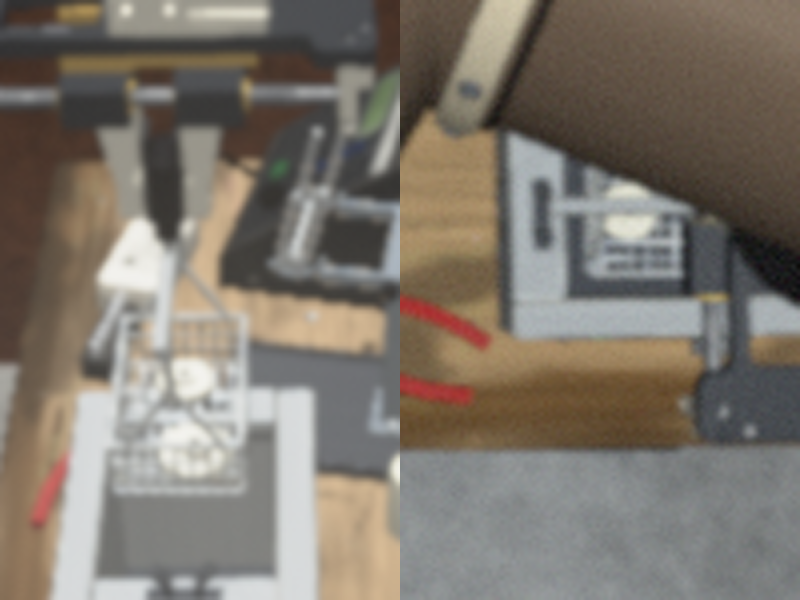

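Both gears are in the basket. The bar ends are at (230,186) in the side view and (289,221) in the top view, both as predicted, so I'll lower into the tank.

Request:
carry_out([
  [0, 0, 0.005, 0, 0, 0],
  [0, 0, 0.015, 0, 0, 0],
  [0, 0, 0.027, 0, 0, 0],
  [0, 0, 0.039, 0, 0, 0],
  [0, 0, 0.05, 0, 0, 0],
  [0, 0, 0.057, 0, 0, 0],
  [0, 0, 0.06, 0, 0, 0],
  [0, 0, 0.06, 0, 0, 0],
])

```text
clock: 19.0
tool_pos: [0.4613, -0.4059, 0.2301]
orientation: [180.0, -0.0, -90.0]
force: [0.1, -0.4, -2.0]
opening: 0.0117
gripper_force: 30.0
```

Request:
carry_out([
  [0, 0, 0.004, 0, 0, 0],
  [0, 0, 0.012, 0, 0, 0],
  [0, 0, 0.024, 0, 0, 0],
  [0, 0, 0.037, 0, 0, 0],
  [0, 0, 0.05, 0, 0, 0],
  [0, 0, 0.062, 0, 0, 0],
  [0, 0, 0.07, 0, 0, 0],
  [0, 0, 0.073, 0, 0, 0],
])

```text
clock: 20.0
tool_pos: [0.4611, -0.4058, 0.1564]
orientation: [180.0, 0.0, -90.0]
force: [0.5, -0.5, -2.4]
opening: 0.0121
gripper_force: 30.0
```

Request:
carry_out([
  [0, 0, 0.002, 0, 0, 0],
  [0, 0, 0.005, 0, 0, 0],
  [0, 0, 0.008, 0, 0, 0],
  [0, 0, 0.012, 0, 0, 0],
  [0, 0, 0.016, 0, 0, 0],
  [0, 0, 0.016, 0, 0, 0],
])

```text
clock: 20.75
tool_pos: [0.461, -0.4057, 0.1406]
orientation: [180.0, 0.0, -90.0]
force: [0.2, 0.7, -2.6]
opening: 0.0115
gripper_force: 30.0
```

```bash
python3 s.py
```

```text
20.75 [ 0.461  -0.4057  0.1406] [179.9599   0.022  -90.0028] F [ 0.2218  0.6903 -2.6013] Fx 0.09529416705375793 Fy 0.7187996335665878 M [ 0.0018  0.1383 -0.0214] 0.01153412233509147 29.98368412256241
```

Request:
carry_out([
  [0, 0, 0.002, 0, 0, 0],
  [0, 0, 0.004, 0, 0, 0],
  [0, 0, 0.006, 0, 0, 0],
  [0, 0, 0.008, 0, 0, 0],
  [0, 0, 0.01, 0, 0, 0],
  [0, 0, 0.01, 0, 0, 0],
])

```text
clock: 21.5
tool_pos: [0.4612, -0.4058, 0.1308]
orientation: [180.0, 0.0, -90.0]
force: [-0.6, -0.1, -1.7]
opening: 0.0114
gripper_force: 30.0
```

```bash
python3 s.py
```

```text
21.5 [ 0.4612 -0.4058  0.1308] [179.9842   0.0082 -89.9999] F [-0.6458 -0.0947 -1.6955] Fx -0.6186510556663581 Fy -0.2082371409899472 M [0.0181 0.1376 0.0069] 0.011434593184762754 29.98368412256241
```

Request:
carry_out([
  [0, 0, 0.0015, 0, 0, 0],
  [0, 0, 0.003, 0, 0, 0],
  [0, 0, 0.0045, 0, 0, 0],
  [0, 0, 0.0055, 0, 0, 0],
  [0, 0, 0.0055, 0, 0, 0],
  [0, 0, 0.0055, 0, 0, 0],
])

```text
clock: 22.25
tool_pos: [0.4613, -0.4059, 0.1256]
orientation: [-180.0, -0.0, -90.0]
force: [-0.2, 0.1, -1.7]
opening: 0.0117
gripper_force: 30.0
```

```bash
python3 s.py
```

```text
22.25 [ 0.4613 -0.4059  0.1256] [-180.       -0.0021  -89.9968] F [-0.2228  0.115  -1.7278] Fx -0.23968706655119282 Fy 0.07346551218006449 M [ 0.0333  0.1315 -0.0077] 0.011665522586191053 29.98359739780426
```

Request:
carry_out([
  [0, 0, 0.0008, 0, 0, 0],
  [0, 0, 0.0015, 0, 0, 0],
  [0, 0, 0.002, 0, 0, 0],
  [0, 0, 0.002, 0, 0, 0],
  [0, 0, 0.002, 0, 0, 0],
])

```text
clock: 22.88
tool_pos: [0.4614, -0.406, 0.1248]
orientation: [-180.0, -0.0, -90.0]
force: [-2.0, 2.6, 6.4]
opening: 0.0121
gripper_force: 30.0
```

```bash
python3 s.py
```

```text
22.875 [ 0.4614 -0.406   0.1248] [-179.9568   -0.0411  -89.9805] F [-1.986   2.5903  6.413 ] Fx -2.4155914846156086 Fy 2.195142937422134 M [ 1.1762  0.8697 -0.072 ] 0.012106509176820721 29.98830020427704
```

The bar is down at the expected height with +6 N upward. I'll unload slightly, then release.

Request:
carry_out([
  [0, 0, -0.001, 0, 0, 0],
  [0, 0, -0.0012, 0, 0, 0],
  [0, 0, -0.0012, 0, 0, 0],
])

```text
clock: 23.25
tool_pos: [0.4614, -0.4059, 0.1249]
orientation: [-180.0, -0.0, -90.0]
force: [0.4, 0.9, 1.3]
opening: 0.0116
gripper_force: 30.0
```

Request:
carry_out([
  [0, 0, 0, 0, 0, 0],
  [0, 0, 0, 0, 0, 0],
  [0, 0, 0, 0, 0, 0],
  [0, 0, 0, 0, 0, 0],
  [0, 0, 0, 0, 0, 0],
  [0, 0, 0, 0, 0, 0],
], grip=0)

```text
clock: 24.0
tool_pos: [0.4613, -0.4059, 0.1248]
orientation: [-180.0, 0.0, -90.0]
force: [0.2, 0.4, 0.5]
opening: 0.0437
gripper_force: 0.0
```

Request:
carry_out([
  [0, 0, -0.005, 0, 0, 0],
  [0, 0, -0.015, 0, 0, 0],
  [0, 0, -0.03, 0, 0, 0],
  [0, 0, -0.05, 0, 0, 0],
  [0, 0, -0.075, 0, 0, 0],
  [0, 0, -0.1, 0, 0, 0],
  [0, 0, -0.12, 0, 0, 0],
  [0, 0, -0.13, 0, 0, 0],
])

```text
clock: 25.0
tool_pos: [0.4618, -0.4062, 0.2571]
orientation: [-179.9, -0.1, -90.0]
force: [-0.0, -0.0, -0.3]
opening: 0.0438
gripper_force: 0.0
```

```bash
python3 s.py
python3 - <<'E'
from h import *
b=np.array([.4613,-.406,.142])
print("near bar end pred",proj("side",b+[0,-.082,0]),"grip",proj("side",[b+[0,0,.013],b+[0,0,.059]]))
s=viewer.snapshot("side");cv2.imwrite("pics/fin.png",crop("side",190,140,110,130,5,s))
for v in range(170,256,4):print(v,s[v,222:256:2].mean(1).astype(int))
E
```

```text
25.0 [ 0.4618 -0.4062  0.2571] [-179.8558   -0.0803  -89.9955] F [-0.0324 -0.0153 -0.3323] Fx -0.029166240323329286 Fy -0.020836257379308793 M [0.0419 0.0776 0.0102] 0.04378711106481666 0.0
near bar end pred [[235.0221 250.4314]] grip [[236.4982 217.8343]
 [235.3621 202.1707]]
170 [234 239 239 236 198 149 152 165 176 184 180 130  82  82  77  75  72]
174 [162 163 169 166 143 154 173 171 176 182 182 169 173 180 168 153 159]
178 [ 95 108 145 150 162 179 177 174 175 175 179 170 174 181 166 162 166]
182 [ 79 123 174 179 183 182 175 179 178 174 175 169 166 160 157 161 164]
186 [112 153 174 180 173 166 167 178 181 181 172 169 161 137 108  99 102]
190 [156 176 165 174 169 168 171 180 184 184 163 144 133 118 111 115 115]
194 [183 192 183 168 175 142 163 179 184 179 145 125 128 111 114 116 115]
198 [215 215 213 216 208 162 113 158 200 161 122 184 212 216 216 216 215]
202 [218 218 218 214 172 127  80  74 111 138 140 147 177 217 220 218 218]
206 [169 171 170 169 166 132  79  72  95 149 162 158 156 155 155 151 147]
210 [118 119 117 117 116  97  66  64  78 114 121 121 120 121 121 120 119]
214 [127 127 126 126 127 108  70  63  77 118 129 130 128 129 129 129 128]
218 [127 127 127 127 127 115  74  64  81 121 128 128 129 129 129 127 128]
222 [127 126 126 127 127 124 106  99 111 142 134 130 129 129 130 128 128]
226 [127 127 126 127 127 139 174 205 162 129 138 146 134 129 129 128 127]
230 [126 129 139 142 152 149 192 209 160 143 143 144 152 151 144 138 129]
234 [126 154 178 155 154 158 193 205 158 154 158 155 143 142 152 188 140]
238 [128 177 187 158 158 155 195 205 178 178 180 180 170 181 180 200 146]
242 [120 181 175 126 120 155 205 214 225 164 125 162 171 175 189 204 139]
246 [217 218 205 164 107 133 210 196 153 117 169 191 209 216 218 218 219]
250 [218 216 187 160 157 152 159 162 157 157 167 176 211 219 219 218 219]
254 [212 212 211 212 213 212 210 209 209 210 208 207 207 209 206 205 202]
```

Pixel check: the black grip is upright at u≈236, v 200–220, and the bar end is at v≈248, both as predicted for the seated position. Handing in.

Request:
carry_out([
  [0, 0, -0.02, 0, 0, 0],
  [0, 0, -0.03, 0, 0, 0],
  [0, 0, -0.03, 0, 0, 0],
  [0, 0, -0.03, 0, 0, 0],
])

```text
clock: 25.55
tool_pos: [0.461, -0.4056, 0.2838]
orientation: [179.9, 0.0, -90.0]
force: [-0.2, 0.0, -0.2]
opening: 0.044
gripper_force: 0.0
```

```bash
python3 -c "
from plant import workorder
print(workorder.close_job())"
```

```text
the job is handed in; nothing more can be done
None
```

The basket is hanging in the cleaner with its bar in both rests and has been let go; both gears were in it just before I lowered it, and the job is handed in at about 25.6 s, though no verdict came back.

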